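# Gather the loose connectors in the pick-out corner of a parts tote

### The arm

A 7-joint arm with a two-finger parallel gripper is mounted at the origin on the work surface. World frame = base frame: x ahead of the robot, y to its left, z up, the work surface at z = 0. Lengths are in mm, angles in rad, forces in N, time in s.
With the tool pointing down it reaches from about 400 to 875 mm from the base axis. Payload 4.4 kg.
Tool frame: the origin (TCP) lies at the very end of the fingers, on their centre line; the grasp point (between the pads) lies 19 mm behind it; z points along the fingers, x is the direction in which the jaws open and shut, and the axes are right-handed (so a half turn about z gives the same grasp; the last joint's range is limited). The gripper opens to 85 mm and grips with 20 to 120 N. Pads are 22 mm wide; open, the fingers measure 114 mm over their backs; the gripper's body (76 mm by 85 mm) begins 54 mm behind the grasp point. The pads swing forward as they close: fully open they stand 13 mm farther back than shut.
Start: joints at [1.1, 0.628, 0.038, 1.517, -0.027, 0.996, -0.02], TCP at [256.022, -597.47, 193.013] pointing down, gripper open.
Joint ranges: [-3.06, 3.06], [-0.37, 2.12], [-1.25, 1.32], [0.18, 2.47], [-1.1, 4.24], [0.23, 1.98], [-2.94, 2.94]. Speed limits (rad/s): [2.57, 2.57, 3.14, 3.14, 3.14, 3.14, 3.14].

### API

Orientations are given as [roll, pitch, yaw] about the fixed x, y, z axes, in that order (R = Rz(yaw) Ry(pitch) Rx(roll)).
In Python, from cell import * gives the robot as it stands. The module is installed in compiled form; this text tells all that it offers.
- The arm moves only by the tool play_rows, never from a script. Its argument "targets" is a list of rows, each an object with "slide": the shift along the tool's x, y, z in mm, a list of three; "turn": the turn, a rotation vector about the tool's x, y, z in degrees, a list of three; "hand": the finger opening in mm, from 0 to 85.4. A call has 1 to 5 rows; each row shifts and turns the commanded pose from where the row before left it, along the tool's axes as they then stand; what a row does not reach is not made up. A row lasts 1/8 s, in which the tool goes at most 62.5 mm and 10.7 degrees, less where a joint would pass 70% of its speed; a pose out of reach is approached as far as the arm can. A call is refused whole if a number of a shift passes 62.5 or a number of a turn 10.7, either way. A call with a gripper value outside its range is refused whole. The fingers move at their own pace and stop on an object; the grip force is fixed at half the most. Time passes only in rows, so rows that do not move let the fingers close. It gives the time, the measured TCP pose, the force and the opening at its end, in the units of the state.
- read_state(): the state, without advancing time (a new reading comes with each control period).
- get_image(name): name is "side" or "top"; returns (picture, depth): 420x560x3 uint8, blue, green, red; 420x560 float32, mm along the optical axis (not along the pixel's ray), 0 where there is no reading.
- calibration(name): a dict with "K" (3x3 intrinsics, pixels), "D" ([k1, k2, p1, p2, k3] as OpenCV has them; the pictures are not rectified), "R" (3x3) and "t" (3): a world point X has camera coordinates R X + t. Camera axes: x right, y down, z forward; pixel columns grow to the right and rows downward; lengths in mm; the calibration is good to about 2 mm. A picture is of the moment at which its call begins. calibration takes no time and is no camera call.
- finish_job(): hands the job in, once; it reports no verdict.
The state is a dict: "clock": time; "qpos": joint angles; "qd": joint speeds; "tau": joint torques, N m; "eef_pos": TCP position; "tool_rot": TCP orientation; "force": force on the tool from outside, world axes, zero at the start; "torque": the same for the moment, N m; "width": finger opening in mm.
Only numpy, scipy, OpenCV 4.12 (cv2) and the standard library are available. Lean on these libraries where they do the work, as an engineer would, in place of code of your own. Each camera call takes 0.05 s, during which the arm holds its last target.

### The job

Lift the small black parts tote by its bridge handle, take it over to the square rubber mat, and tip it about 30 degrees towards its cut-off corner until all five loose metal parts have slid into that corner. Finish while still holding it there in the gripper, still, tilted and clear of the bench, with that corner above the mat. Don't touch the parts with the gripper or spill them, and leave the screwdriver, the multimeter and the radio where they are.

Things in the scene. Friction and masses are not known exactly. Their poses are not given: they have to be found in the camera images.
- tote: Open tote of stiff black plastic, 170 (x) by 120 (y) by 45 mm high, walls and floor 4 mm, 0.25-0.42 kg, loose on the bench at any yaw. Origin: centre of its underside, z up. The corner at +x +y is cut off by a diagonal wall 57 mm long; the others are square. A fixed bridge handle crosses the mouth along y. Slick inside: parts start to slide at 7 to 11 degrees, but need more along a wall.
- handle (a point): The middle of the handle bar, at (0, 0, 93 mm) in the tote's frame, axes as the tote's. The bar is straight, along the tote's y, 128 mm long, 14 mm wide (x), 16 mm high (z = 85 to 101 mm), on a flat post at each long side.
- low_corner (a point): Where the parts must gather: inner floor at the middle of the cut-off corner's diagonal wall, at (61, 36, 4 mm) in the tote's frame, axes as the tote's. Gathered parts have their origins within 65 mm of it.
- mat: A square mat of black rubber, 200 by 200 mm, 2 mm thick, fixed flat on the bench; origin: the centre of its underside, axes along its sides, z up.
- adapter1: A round steel coax adapter, one of three alike: flange 16 mm across and 6 mm thick, on it a barrel 11 mm across and 12 mm long, 22 g. Origin: centre of the flange's free face, z along the barrel. It starts standing on the flange in the half of the tote away from the cut-off corner.
- adapter2: A round steel coax adapter, one of three alike: flange 16 mm across and 6 mm thick, on it a barrel 11 mm across and 12 mm long, 22 g. Origin: centre of the flange's free face, z along the barrel. It starts standing on the flange in the half of the tote away from the cut-off corner.
- adapter3: A round steel coax adapter, one of three alike: flange 16 mm across and 6 mm thick, on it a barrel 11 mm across and 12 mm long, 22 g. Origin: centre of the flange's free face, z along the barrel. It starts standing on the flange in the half of the tote away from the cut-off corner.
- nut1: a round brass thumb nut, one of two alike: a disc 16 mm in diameter, 10 mm high, 18 g. Origin: the centre of its lower face; z is its axis. It starts lying flat in the tote.
- nut2: a round brass thumb nut, one of two alike: a disc 16 mm in diameter, 10 mm high, 18 g. Origin: the centre of its lower face; z is its axis. It starts lying flat in the tote.
- screwdriver: Bystander: a screwdriver with a blue handle lying on the bench between the tote and the mat, 170 mm long, under 35 mm high, pointing roughly away from the robot; loose.
- multimeter: Bystander: a yellow hand-held multimeter lying on its back beyond the work, 170 by 85 by 37 mm; origin: the centre of its underside; loose.
- radio: Bystander: a radio with a lit display on top of its black test box, 150 by 150 mm, 150 mm high, beyond the work; origin: the centre of its underside; loose, 2.6 kg.
Mind the look-alikes: they are no part of the job. What is shaped like the tote but blue or pink is not meant.

How it is judged:
By the outcome, as a careful person would: the job done as asked, in the order asked, and still so for the second after the job is handed in, while the arm keeps its last pose, push and grip.
It also fails if it takes over 45 s, if anything falls off the work surface, if the arm or the gripper's body presses on something with over 40 N, if the wrist force passes 120 N, or if a joint passes its speed limit or range.

## Working session

There is one attempt and no reset: what is moved stays moved. The work goes in short steps, Python scripts to look and compute and a tool call to move; the robot and the scene stay as the last step left them, time stands still between calls to the robot, and variables do not carry over. Pictures are saved under pics/ and viewed, and the job is handed in when it is done.

Besides the shell and the picture viewer there is one more tool, called after "Call:" as a command line: name --argument value ..., lists and objects as JSON in quotes. play_rows: Moves the arm, as the interface text tells. Its arguments: {"type":"object","properties":{"targets":{"type":"array"}},"required":["targets"]}

```bash
mkdir -p pics; python3 - <<'E'
from cell import *
import cv2,numpy as np
s=read_state();print(s)
for n in("top","side"):
    im,d=get_image(n);cv2.imwrite(f"pics/{n}0.png",im);np.savez(f"{n}0.npz",im=im,d=d)
    print(n,calibration(n))
E
```

```text
{'clock': 0.0, 'qpos': array([ 1.10019334,  0.62935411,  0.03842212,  1.51835217, -0.02698195,
        0.99633647, -0.01998588]), 'qd': array([-0.00055875,  0.00112179, -0.00096252,  0.00033051,  0.00027292,
        0.00086697, -0.00191717]), 'tau': array([ 2.87467628e-04, -5.63404584e+01,  1.22601695e+00, -1.93448728e+01,
        1.08517628e-02,  1.04761234e-02,  5.95950928e-05]), 'eef_pos': array([ 255.74832677, -596.80559499,  192.08871799]), 'tool_rot': array([ 3.14156331e+00,  1.93237922e-03, -1.16595302e+00]), 'force': array([-0.35588804,  0.04901949,  0.22187651]), 'torque': array([ 0.00363036, -0.00076577, -0.00282163]), 'width': 85.35612348202294}
top {'K': array([[392.88009394,   0.        , 280.54154124],
       [  0.        , 392.88009394, 208.14781764],
       [  0.        ,   0.        ,   1.        ]]), 'D': array([0.0027217, 0.       , 0.       , 0.       , 0.       ]), 'R': array([[ 0.0288974 , -0.99913595,  0.02987114],
       [-0.99702309, -0.03094762, -0.0706201 ],
       [ 0.07148352, -0.02774148, -0.99705592]]), 't': array([ 32.42941222, 554.34454674, 934.75011378])}
side {'K': array([[544.64483414,   0.        , 273.73189087],
       [  0.        , 544.64483414, 214.55399992],
       [  0.        ,   0.        ,   1.        ]]), 'D': array([-0.01002171,  0.        ,  0.        ,  0.        ,  0.        ]), 'R': array([[-9.40789102e-01, -3.38991466e-01,  8.07022699e-04],
       [-1.88598606e-01,  5.21428807e-01, -8.32191423e-01],
       [ 2.81684986e-01, -7.83068825e-01, -5.54487857e-01]]), 't': array([ 520.76721046,  131.83857671, 1245.08237825])}
```

View pics/top0.png

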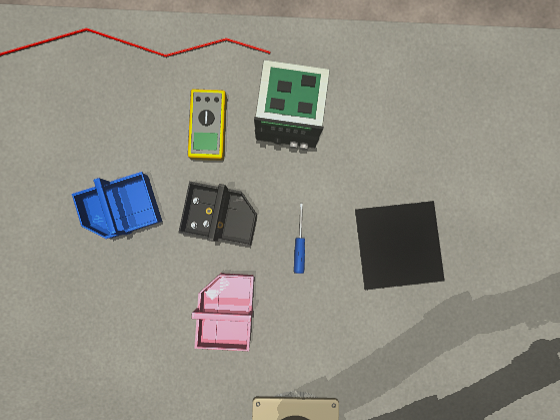

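View pics/side0.png

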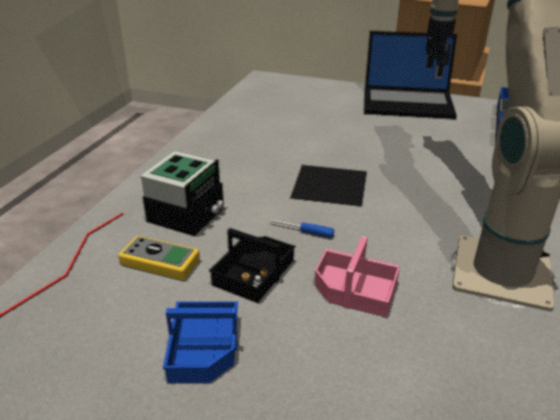

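Candidates in the top view are the blue tote (117,206), the pink tote (225,312), the black tote (218,213) and, for colour only, the black mat (400,245). I choose the black tote at (218,213), and I'll check it in a crop.

```bash
cat > h.py <<'E'
import numpy as np,cv2
from cell import calibration
def ray(n,uv):
    c=calibration(n);p=cv2.undistortPoints(np.array([[uv]],float),c["K"],c["D"])[0,0]
    R=c["R"];return -R.T@c["t"],R.T@np.array([p[0],p[1],1.])
def onz(n,uv,z):
    o,d=ray(n,uv);return o+d*(z-o[2])/d[2]
def cloud(n,depth):
    c=calibration(n);h,w=depth.shape;v,u=np.mgrid[:h,:w]
    p=cv2.undistortPoints(np.stack([u,v],-1).reshape(-1,1,2).astype(float),c["K"],c["D"]).reshape(h,w,2)
    X=np.dstack([p[...,0]*depth,p[...,1]*depth,depth])
    P=(X-c["t"])@c["R"];P[depth<=0]=np.nan
    return P
def proj(n,X):
    c=calibration(n);rv=cv2.Rodrigues(c["R"])[0]
    return cv2.projectPoints(np.array(X,float).reshape(-1,1,3),rv,c["t"],c["K"],c["D"])[0].reshape(-1,2)
E
python3 - <<'E'
from h import *
t=np.load("top0.npz");s=np.load("side0.npz")
a=cv2.resize(t["im"][165:265,165:275],None,fx=5,fy=5,interpolation=cv2.INTER_CUBIC)
b=cv2.resize(s["im"][220:305,200:305],None,fx=5,fy=5,interpolation=cv2.INTER_CUBIC)
cv2.imwrite("pics/ct.png",a);cv2.imwrite("pics/cs.png",b)
P=cloud("top",t["d"])
im=t["im"].astype(int)
reg=np.zeros(im.shape[:2],bool);reg[165:265,165:275]=1
z=P[...,2]
m=reg&(z>75)&(z<115)
Q=P[m];print("handle",m.sum(),np.percentile(Q[:,2],[5,50,95]))
top=Q[Q[:,2]>np.median(Q[:,2])-10]
r=cv2.minAreaRect(top[:,:2].astype(np.float32));print(r)
m=reg&(z>20);r=cv2.minAreaRect(P[m][:,:2].astype(np.float32));print("all",r, P[m][:,:2].min(0),P[m][:,:2].max(0))
m=reg&(z>38)&(z<52);r=cv2.minAreaRect(P[m][:,:2].astype(np.float32));print("rim",m.sum(),r)
# mat
g=(im.max(2)<60);reg[:]=0;reg[190:300,345:455]=1
c,_=cv2.findContours((g&reg).astype(np.uint8),cv2.RETR_EXTERNAL,cv2.CHAIN_APPROX_NONE)
c=max(c,key=cv2.contourArea);pts=np.array([onz("top",p[0],2)[:2] for p in c],np.float32)
print("mat",cv2.minAreaRect(pts))
for nm,(y0,y1,x0,x1) in dict(radio=(55,155,245,335),mm=(85,165,185,230),sd=(200,278,285,310),pink=(268,355,188,260)).items():
    q=P[y0:y1,x0:x1].reshape(-1,3);q=q[q[:,2]>6];print(nm,q.min(0),q.max(0))
E
```

```text
handle 410 [ 90.63386769 100.03214729 102.28000572]
((533.7861328125, 193.90194702148438), (14.550930976867676, 128.0735321044922), 80.6322250366211)
all ((533.788818359375, 193.9167938232422), (170.35621643066406, 128.06649780273438), 80.53681945800781) [459.96611434 107.74947318] [608.95622957 287.76060706]
rim 526 ((533.2852783203125, 194.29690551757812), (170.32737731933594, 126.50711822509766), 80.85393524169922)
mat ((473.2099609375, -248.03952026367188), (197.89492797851562, 198.82669067382812), 7.930805206298828)
radio [697.92282243 -44.47880745   6.13932011] [866.17720465 116.46718233 151.59306124]
mm [666.87442175 192.42058082   6.2746835 ] [837.82228967 278.23725059  44.14692528]
sd [398.17888423 -12.31751623   9.83430993] [565.45273581  13.09847635  28.75588318]
pink [220.19907383 109.10661266   6.00078071] [391.79115943 238.48193982 104.21297552]
```

View pics/ct.png

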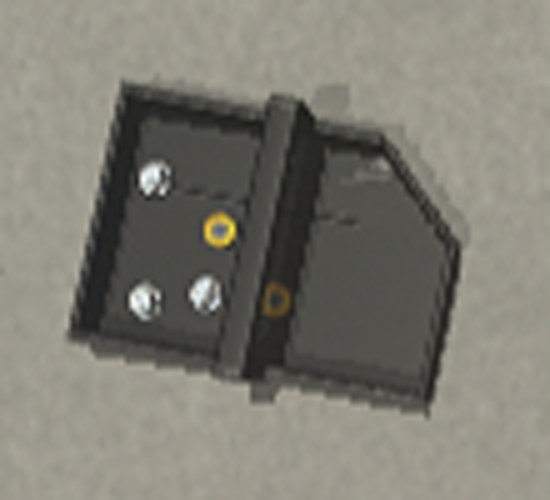

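View pics/cs.png

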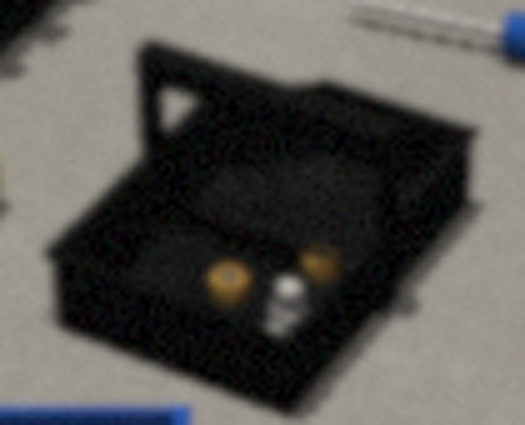

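The crop confirms it: the black tote with its cut corner to the upper right. Three steel adapters and two brass nuts sit in its left part. Next I move above the handle and then turn.

Call:
play_rows --targets '[{"slide": [-20, -18, 0], "turn": [0, 0, 0], "hand": 85}, {"slide": [-44, -40, 0], "turn": [0, 0, 0], "hand": 85}, {"slide": [-44, -40, 0], "turn": [0, 0, 0], "hand": 85}, {"slide": [-44, -40, 0], "turn": [0, 0, 0], "hand": 85}, {"slide": [-44, -40, 0], "turn": [0, 0, 0], "hand": 85}]'

```text
clock: 0.72
eef_pos: [342.8, -345.2, 192.9]
tool_rot: [-3.141, 0.0, -1.166]
force: [1.3, 0.3, -0.4]
width: 84.9
```

Call:
play_rows --targets '[{"slide": [-44, -40, 0], "turn": [0, 0, 0], "hand": 85}, {"slide": [-44, -40, 0], "turn": [0, 0, 0], "hand": 85}, {"slide": [-44, -40, 0], "turn": [0, 0, 0], "hand": 85}, {"slide": [-44, -40, 0], "turn": [0, 0, 0], "hand": 85}, {"slide": [-44, -40, 0], "turn": [0, 0, 0], "hand": 85}]'

```text
clock: 1.35
eef_pos: [440.0, -64.5, 193.0]
tool_rot: [-3.141, -0.0, -1.166]
force: [1.0, -0.0, -0.2]
width: 85.1
```

Call:
play_rows --targets '[{"slide": [-44, -40, 0], "turn": [0, 0, 0], "hand": 85}, {"slide": [-44, -40, 0], "turn": [0, 0, 0], "hand": 85}, {"slide": [-44, -40, 0], "turn": [0, 0, 0], "hand": 85}, {"slide": [-25, -28, 0], "turn": [0, 0, 0], "hand": 85}, {"slide": [0, 0, 0], "turn": [0, 0, 0], "hand": 85}]'

```text
clock: 1.98
eef_pos: [514.2, 140.2, 192.5]
tool_rot: [-3.141, 0.001, -1.16]
force: [-0.9, -0.2, -0.9]
width: 85.0
```

Call:
play_rows --targets '[{"slide": [-42, -39, 0], "turn": [0, 0, 0], "hand": 85}, {"slide": [0, 0, 0], "turn": [0, 0, -10], "hand": 85}, {"slide": [0, 0, 0], "turn": [0, 0, -10.5], "hand": 85}, {"slide": [0, 0, 0], "turn": [0, 0, -10.5], "hand": 85}, {"slide": [0, 0, 0], "turn": [0, 0, -10.5], "hand": 85}]'

```text
clock: 2.6
eef_pos: [532.7, 188.3, 192.7]
tool_rot: [3.14, 0.0, -0.437]
force: [0.5, 0.2, -0.3]
width: 85.0
```

Call:
play_rows --targets '[{"slide": [0, 0, 0], "turn": [0, 0, -10.5], "hand": 85}, {"slide": [0, 0, 0], "turn": [0, 0, -10.5], "hand": 85}, {"slide": [0, 0, 0], "turn": [0, 0, -10.5], "hand": 85}, {"slide": [0, 0, 0], "turn": [0, 0, -10.5], "hand": 85}, {"slide": [0, 0, 0], "turn": [0, 0, -10.5], "hand": 85}]'

```text
clock: 3.22
eef_pos: [532.8, 188.1, 192.6]
tool_rot: [3.14, 0.002, 0.479]
force: [-0.4, -0.3, -0.7]
width: 84.7
```

Call:
play_rows --targets '[{"slide": [0, 0, 0], "turn": [0, 0, -10.5], "hand": 85}, {"slide": [0, 0, 0], "turn": [0, 0, -10.5], "hand": 85}, {"slide": [0, 0, 0], "turn": [0, 0, -10.5], "hand": 85}, {"slide": [0, 0, 0], "turn": [0, 0, -10.5], "hand": 85}, {"slide": [0, 0, 0], "turn": [0, 0, 0], "hand": 85}]'

```text
clock: 3.85
eef_pos: [532.9, 188.5, 192.5]
tool_rot: [-3.141, 0.002, 1.204]
force: [-1.3, 0.1, 0.7]
width: 84.5
```

```bash
python3 - <<'E'
from cell import *
import numpy as np
s=read_state();print(s['eef_pos'],np.degrees(s['tool_rot']),s['qpos'],s['width'],s['clock'])
E
```

```text
[532.86566071 188.4500772  192.47835022] [-1.79957646e+02  8.80572530e-02  6.89901269e+01] [ 0.06310831  0.59167836 -0.71281996  1.74464232  0.45541103  0.97912476
  0.37753606] 84.54883727469061 3.85
```

Call:
play_rows --targets '[{"slide": [0, 0, 0], "turn": [0, 0, -10], "hand": 85}, {"slide": [0, 0, 0], "turn": [0, 0, -1.6], "hand": 85}, {"slide": [5.6, 0, 20], "turn": [0, 0, 0], "hand": 85}, {"slide": [0, 0, 25], "turn": [0, 0, 0], "hand": 85}, {"slide": [0, 0, 0], "turn": [0, 0, 0], "hand": 85}]'

```text
clock: 4.47
eef_pos: [532.2, 195.0, 145.4]
tool_rot: [-3.137, 0.003, 1.408]
force: [0.1, -0.4, -0.2]
width: 85.2
```

```bash
python3 - <<'E'
from cell import *
import numpy as np,cv2
s=read_state();print(s['eef_pos'],np.degrees(s['tool_rot']),s['qpos'],s['width'],s['clock'])
im,d=get_image("side");cv2.imwrite("pics/s1.png",cv2.resize(im[120:320,150:400],None,fx=3,fy=3))
E
```

```text
[532.19401945 194.98412149 145.41538251] [-1.79756499e+02  1.72096690e-01  8.07009618e+01] [ 0.05407672  0.66426759 -0.72745095  1.78611615  0.54559026  0.90921413
  0.49185567] 85.16483504783598 4.475
```

View pics/s1.png

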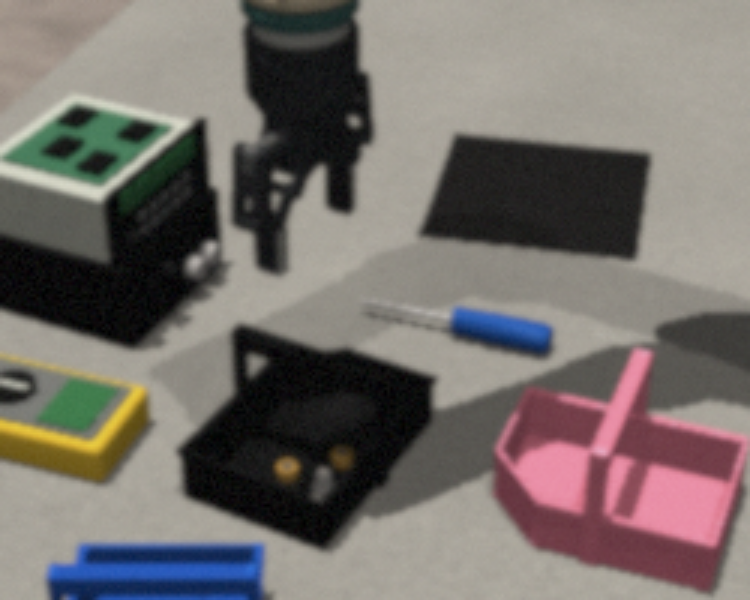

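```bash
python3 - <<'E'
from h import *
p=proj("side",[[532,195,145],[534,194,93],[532,195,158]]);print(p,(p-[150,120])*3)
E
```

```text
[[252.30023039 220.42064873]
 [252.11929718 239.6329661 ]
 [252.17136107 215.35422974]] [[306.90069118 301.2619462 ]
 [306.35789153 358.89889829]
 [306.5140832  286.06268921]]
```

```bash
python3 - <<'E'
from h import *
from cell import *
p=proj("side",[[539,237,158],[525,153,158],[539,237,180],[525,153,180]]);print((p-[150,120])*3)
s=read_state();print(s['eef_pos'],s['qd'])
im,d=get_image("top");cv2.imwrite("pics/t1.png",im)
im2,d2=get_image("side");P=cloud("side",d2)
for u,v in[(241,207),(263,187),(240,190),(262,182)]:print(u,v,P[v,u],im2[v,u])
P=cloud("top",d);q=P.reshape(-1,3);q=q[(abs(q[:,0]-532)<70)&(abs(q[:,1]-195)<70)&(q[:,2]>105)]
print(len(q))
E
```

```text
[[274.4593287  316.0515614 ]
 [336.89880977 257.63699027]
 [273.42345987 289.49491953]
 [336.5672296  231.87210465]]
[533.12428117 195.72099525 146.76393172] [ 0.0065015  -0.02370588 -0.02237601 -0.02619069 -0.00450972  0.00391226
  0.01133498]
241 207 [533.87106408 247.44654974 210.55891522] [41 44 42]
263 187 [523.13788826 152.25079165 205.73054164] [15 13 14]
240 190 [533.86355635 249.10795004 251.0116261 ] [44 46 47]
262 182 [525.17719697 152.49927371 217.76058598] [21 19 20]
8938
```

View pics/t1.png

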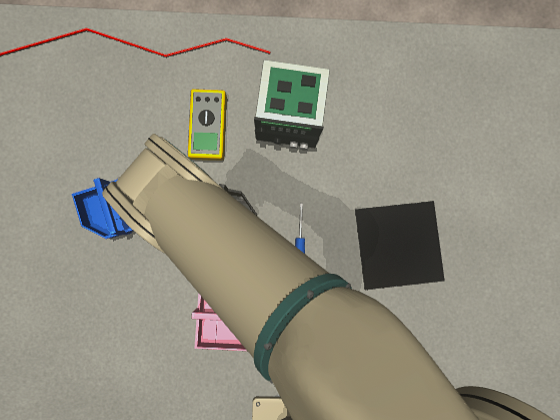

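```bash
python3 - <<'E'
from h import *
from cell import *
im,d=get_image("side");cv2.imwrite("pics/s2.png",cv2.resize(im[60:260,200:320],None,fx=3,fy=3))
P=cloud("side",d)
m=(abs(P[...,0]-533)<90)&(abs(P[...,1]-195)<75)&(P[...,2]>110)
q=P[m];print(m.sum(),np.percentile(q[:,2],[0,1,3,10,50]))
lo=q[q[:,2]<np.percentile(q[:,2],3)];print(lo[:8])
s=read_state();print(s['eef_pos'],s['clock'],s['qpos'])
E
```

```text
9557 [198.56098587 212.78185589 233.50949116 279.94339364 478.83444316]
[[537.0230938  150.6271914  231.4665266 ]
 [536.84760736 151.17130364 229.36797824]
 [534.4643735  151.44910647 229.9776738 ]
 [531.40736845 153.44378988 231.63585705]
 [526.38406706 154.74063211 233.30135538]
 [520.8801463  151.51407144 232.64099827]
 [515.26704751 148.53602503 232.13471746]
 [537.43623339 149.80614911 226.09272843]]
[534.45834774 196.42094377 148.62517145] 4.675 [ 0.05545651  0.66066218 -0.73043539  1.78263168  0.54533457  0.90996205
  0.49351631]
```

View pics/s2.png

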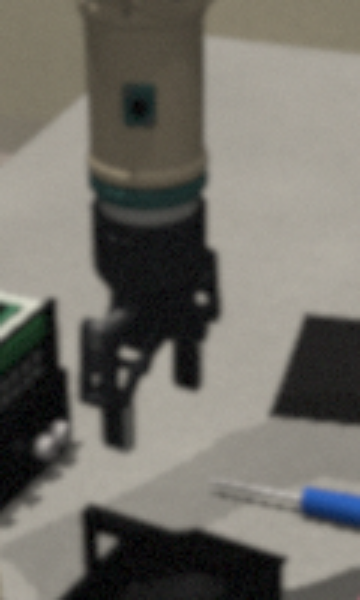

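```bash
python3 - <<'E'
from h import *
s=np.load("side0.npz");P=cloud("side",s["d"])
m=(abs(P[...,0]-256)<90)&(abs(P[...,1]+597)<90)&(P[...,2]>110)
q=P[m];print(m.sum(),np.percentile(q[:,2],[0,1,3,10,50]),q[q[:,2]<np.percentile(q[:,2],2)][:8])
for uv in[(300,270),(420,300),(100,320),(330,185)]:print(P[uv[1],uv[0]])
m=(abs(P[...,0]-533)<90)&(abs(P[...,1]-195)<90)&(P[...,2]>80);q=P[m];print(m.sum(),np.percentile(q[:,2],[0,10,50,90,99]))
v,u=np.where((abs(P[...,0]-256)<90)&(abs(P[...,1]+597)<90)&(P[...,2]>150));print(u.min(),u.max(),v.max())
print(proj("side",[[256,-597,192],[256,-597,205]]))
cv2.imwrite("pics/s0c.png",cv2.resize(s["im"][0:110,390:490],None,fx=6,fy=6))
E
```

```text
1723 [245.47340387 249.91983382 256.77567833 279.45743242 373.42842316] [[ 262.48985502 -649.10369326  253.43298212]
 [ 282.25645663 -638.52662303  251.29969684]
 [ 276.06204318 -635.17776184  253.04953202]
 [ 273.45970213 -641.08077137  251.51336022]
 [ 270.2859372  -637.99933633  252.83431082]
 [ 267.45804373 -640.44619391  252.39793077]
 [ 264.71090372 -644.36319553  251.49553143]
 [ 281.06581433 -627.98949079  251.5737545 ]]
[ 4.35815550e+02  1.48620974e+02 -3.58800375e-01]
[163.10378883 158.23803912   0.41300278]
[7.73178082e+02 4.42353510e+02 2.96286013e-01]
[ 4.69734114e+02 -2.45885756e+02  2.74655544e-01]
507 [ 80.22881348  87.66999745  97.98413807 101.80030436 103.65927493]
425 458 77
[[430.09374495  88.962179  ]
 [430.76500885  84.90456911]]
```

View pics/s0c.png

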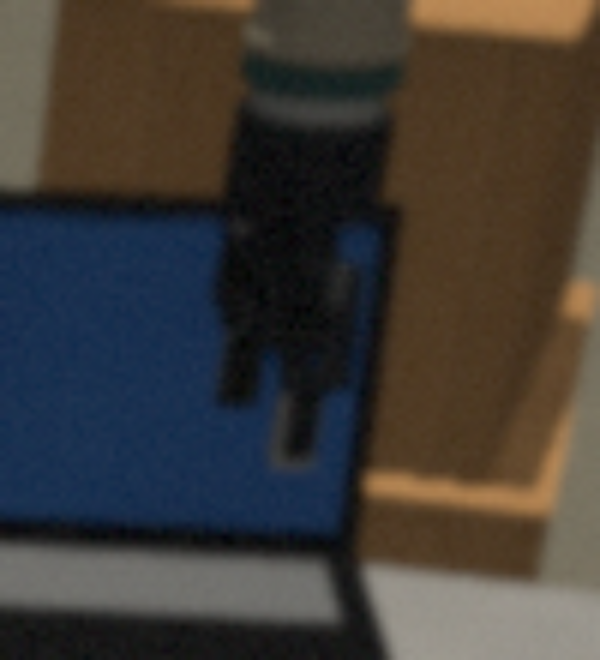

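The picture puts the open finger tips at about z 198, roughly 38 mm higher than the reported TCP implies. I'll close the fingers in the air to see where the shut tips lie.

Call:
play_rows --targets '[{"slide": [0, 0, 0], "turn": [0, 0, 0], "hand": 14}, {"slide": [0, 0, 0], "turn": [0, 0, 0], "hand": 14}, {"slide": [0, 0, 0], "turn": [0, 0, 0], "hand": 14}, {"slide": [0, 0, 0], "turn": [0, 0, 0], "hand": 14}, {"slide": [0, 0, 0], "turn": [0, 0, 0], "hand": 14}]'

```text
clock: 5.3
eef_pos: [534.1, 195.8, 148.0]
tool_rot: [3.142, -0.0, 1.41]
force: [0.8, 0.1, 0.7]
width: 13.8
```

```bash
python3 - <<'E'
from h import *
from cell import *
im,d=get_image("side");cv2.imwrite("pics/s3.png",cv2.resize(im[130:270,200:320],None,fx=4,fy=4))
P=cloud("side",d)
m=(abs(P[...,0]-533)<40)&(abs(P[...,1]-195)<45)&(P[...,2]>110)
q=P[m];print(m.sum(),np.percentile(q[:,2],[0,1,3,10,50]));print(q[np.argsort(q[:,2])[:10]])
s=read_state();print(s['eef_pos'],s['clock'],s['width'],s['force'])
print((proj("side",s['eef_pos'])-[200,130])*4)
E
```

```text
6714 [185.53083969 199.85731151 219.80327649 273.14348963 434.09411387]
[[532.00557056 205.60114141 185.53083969]
 [525.41279534 188.2236949  186.40578743]
 [527.29600519 189.15630141 186.55616039]
 [530.69445444 186.25466404 186.57682146]
 [542.42810729 207.433601   186.82743744]
 [540.41861277 206.85531658 186.91739073]
 [528.19152158 186.8325922  187.46049614]
 [532.75585631 209.1571404  187.52758712]
 [534.41339    210.54184849 188.00489368]
 [525.81141337 187.12257369 188.14616264]]
[534.09793437 195.82354692 148.02738684] 5.35 13.735151600901398 [ 0.01471761 -0.0036596   0.00724698]
[[204.8469298  357.04993581]]
```

View pics/s3.png

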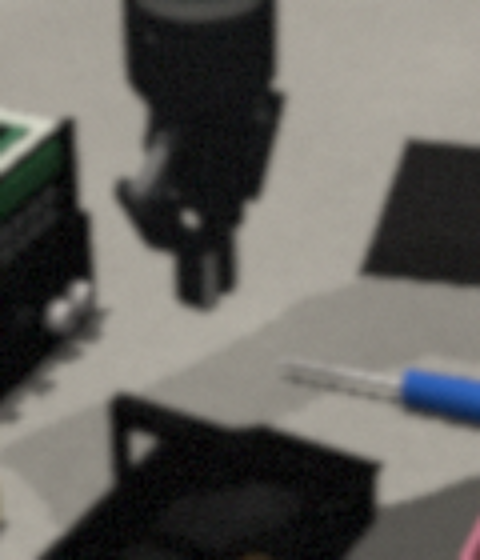

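Shut, the tips are also about 37.5 mm above the reported TCP, so the real finger end lies about 37.5 mm behind it. I'll go by the pictures, which put the grasp at a reported z of about 37. First I reopen and descend partway.

Call:
play_rows --targets '[{"slide": [0, 0, 0], "turn": [0, 0, 0], "hand": 85}, {"slide": [0, 0, 0], "turn": [0, 0, 0], "hand": 85}, {"slide": [0, 0, 0], "turn": [0, 0, 0], "hand": 85}, {"slide": [0, 0, 0], "turn": [0, 0, 0], "hand": 85}, {"slide": [-1.5, 0, 20], "turn": [0, 0, 0], "hand": 85}]'

```text
clock: 5.98
eef_pos: [535.1, 195.3, 129.1]
tool_rot: [3.139, -0.002, 1.41]
force: [-0.7, -0.5, -0.6]
width: 84.9
```

Call:
play_rows --targets '[{"slide": [0, 0, 25], "turn": [0, 0, 0], "hand": 85}, {"slide": [0, 0, 25], "turn": [0, 0, 0], "hand": 85}, {"slide": [0, 0, 12], "turn": [0, 0, 0], "hand": 85}, {"slide": [0, 0, 0], "turn": [0, 0, 0], "hand": 85}, {"slide": [0, 0, 0], "turn": [0, 0, 0], "hand": 85}]'

```text
clock: 6.6
eef_pos: [534.5, 194.9, 66.9]
tool_rot: [3.14, -0.001, 1.41]
force: [0.4, -1.1, 0.1]
width: 84.9
```

```bash
python3 - <<'E'
from h import *
from cell import *
im,d=get_image("side");cv2.imwrite("pics/s4.png",cv2.resize(im[150:310,190:320],None,fx=4,fy=4))
s=read_state();print(s['eef_pos'],np.degrees(s['tool_rot']),s['clock'],s['width'],s['force'])
E
```

```text
[534.49489706 194.83433415  66.97885716] [ 1.79915641e+02 -5.52071372e-02  8.07939697e+01] 6.65 84.98973584245412 [ 0.48967432 -0.45179367  0.28298167]
```

View pics/s4.png

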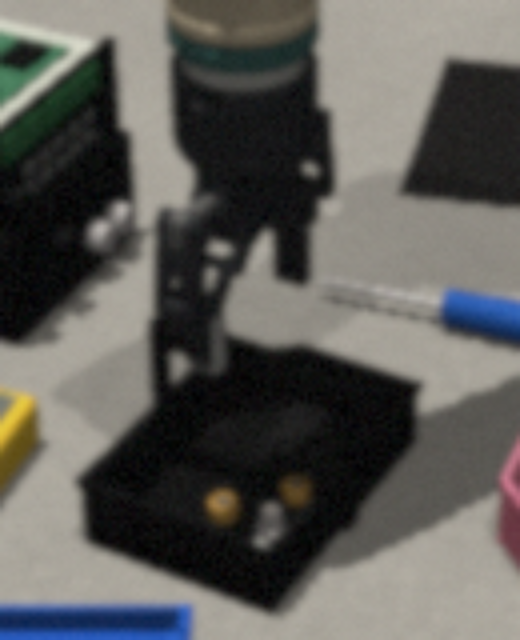

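The left finger is on the near side of the bar at (212,370) and the right one beyond it at (293,280), so the bar is between them. I go down the last 30 mm and close.

Call:
play_rows --targets '[{"slide": [0, 0, 15], "turn": [0, 0, 0], "hand": 85}, {"slide": [0, 0, 15], "turn": [0, 0, 0], "hand": 85}, {"slide": [0, 0, 0], "turn": [0, 0, 0], "hand": 85}, {"slide": [0, 0, 0], "turn": [0, 0, 0], "hand": 60}, {"slide": [0, 0, 0], "turn": [0, 0, 0], "hand": 40}]'

```text
clock: 7.28
eef_pos: [534.1, 194.6, 36.3]
tool_rot: [3.141, -0.0, 1.41]
force: [0.9, -0.6, 1.0]
width: 51.0
```

Call:
play_rows --targets '[{"slide": [0, 0, 0], "turn": [0, 0, 0], "hand": 25}, {"slide": [0, 0, 0], "turn": [0, 0, 0], "hand": 15}, {"slide": [0, 0, 0], "turn": [0, 0, 0], "hand": 5}, {"slide": [0, 0, 0], "turn": [0, 0, 0], "hand": 0}, {"slide": [0, 0, 0], "turn": [0, 0, 0], "hand": 0}]'

```text
clock: 7.9
eef_pos: [534.0, 194.4, 36.4]
tool_rot: [3.141, -0.0, 1.41]
force: [-1.2, -0.8, 5.8]
width: 12.8
```

```bash
python3 - <<'E'
from h import *
from cell import *
im,d=get_image("side");cv2.imwrite("pics/s5.png",cv2.resize(im[150:310,190:320],None,fx=4,fy=4))
s=read_state();print(s['eef_pos'],np.degrees(s['tool_rot']),s['clock'],s['width'],s['force'])
E
```

```text
[534.02652297 194.36994     36.38396708] [1.79970136e+02 2.27172686e-04 8.07825301e+01] 7.95 13.055989459594503 [ 0.21846814 -0.60179411  5.84263278]
```

View pics/s5.png

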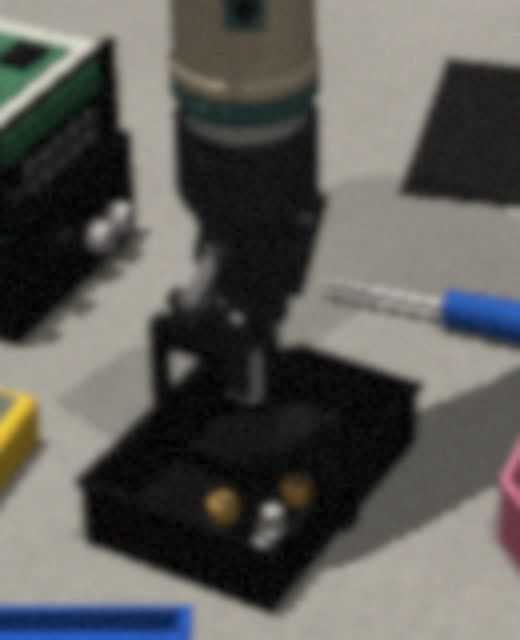

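Gripped at 13 mm on the bar. Now a gentle lift.

Call:
play_rows --targets '[{"slide": [0, 0, -3], "turn": [0, 0, 0], "hand": 0}, {"slide": [0, 0, -7], "turn": [0, 0, 0], "hand": 0}, {"slide": [0, 0, -12], "turn": [0, 0, 0], "hand": 0}, {"slide": [0, 0, -15], "turn": [0, 0, 0], "hand": 0}, {"slide": [0, 0, -18], "turn": [0, 0, 0], "hand": 0}]'

```text
clock: 8.57
eef_pos: [533.8, 194.4, 92.3]
tool_rot: [3.141, -0.0, 1.41]
force: [-0.4, -0.8, -4.1]
width: 12.8
```

Call:
play_rows --targets '[{"slide": [0, 0, -18], "turn": [0, 0, 0], "hand": 0}, {"slide": [0, 0, -18], "turn": [0, 0, 0], "hand": 0}, {"slide": [0, 0, -13], "turn": [0, 0, 0], "hand": 0}, {"slide": [0, 0, -6], "turn": [0, 0, 0], "hand": 0}, {"slide": [0, 0, 0], "turn": [0, 0, 0], "hand": 0}]'

```text
clock: 9.2
eef_pos: [533.9, 194.3, 146.2]
tool_rot: [3.141, -0.0, 1.41]
force: [0.4, -0.9, -4.1]
width: 13.4
```

```bash
python3 - <<'E'
from h import *
from cell import *
im,d=get_image("side");cv2.imwrite("pics/s6.png",im)
s=read_state();print(s['eef_pos'],np.degrees(s['tool_rot']),s['clock'],s['width'],s['force'],s['torque'],s['qpos'])
E
```

```text
[533.58974748 194.13705556 145.75395309] [-1.79975679e+02  2.77607474e-02  8.07905679e+01] 9.25 12.945129021907622 [-0.17890076  0.02391664 -4.58864995] [-0.08730467 -0.04509593  0.04227849] [ 0.05793065  0.66327595 -0.72925524  1.78782205  0.5488185   0.90521071
  0.49316924]
```

View pics/s6.png

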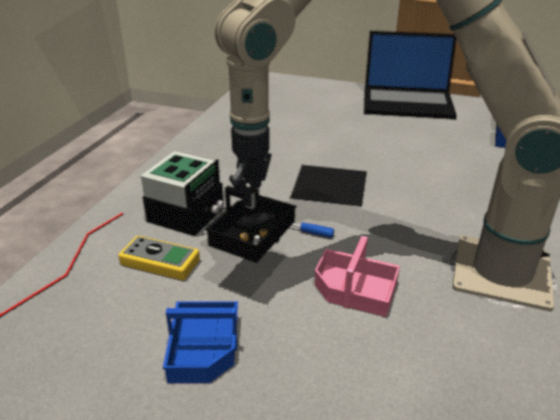

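The tote at (252,228) hangs level, clear of the bench, with its parts inside. Now I carry it across.

Call:
play_rows --targets '[{"slide": [-6, 0, 0], "turn": [0, 0, 0], "hand": 0}, {"slide": [-14, 0, 0], "turn": [0, 0, 0], "hand": 0}, {"slide": [-22, 1, 0], "turn": [0, 0, 0], "hand": 0}, {"slide": [-28, 1, 0], "turn": [0, 0, 0], "hand": 0}, {"slide": [-30, 1, 0], "turn": [0, 0, 0], "hand": 0}]'

```text
clock: 9.88
eef_pos: [520.2, 93.2, 145.7]
tool_rot: [-3.141, 0.001, 1.41]
force: [-0.4, -0.1, -4.0]
width: 12.6
```

Call:
play_rows --targets '[{"slide": [-30, 1, 0], "turn": [0, 0, 0], "hand": 0}, {"slide": [-30, 1, 0], "turn": [0, 0, 0], "hand": 0}, {"slide": [-30, 1, 0], "turn": [0, 0, 0], "hand": 0}, {"slide": [-30, 1, 0], "turn": [0, 0, 0], "hand": 0}, {"slide": [-30, 1, 0], "turn": [0, 0, 0], "hand": 0}]'

```text
clock: 10.5
eef_pos: [500.7, -55.9, 145.8]
tool_rot: [-3.141, 0.001, 1.409]
force: [0.3, -0.1, -4.5]
width: 12.8
```

Call:
play_rows --targets '[{"slide": [-30, 0, 0], "turn": [0, 0, 0], "hand": 0}, {"slide": [-30, 0, 0], "turn": [0, 0, 0], "hand": 0}, {"slide": [-30, 0, 0], "turn": [0, 0, 0], "hand": 0}, {"slide": [-30, 0, 0], "turn": [0, 0, 0], "hand": 0}, {"slide": [-30, 0, 0], "turn": [0, 0, 0], "hand": 0}]'

```text
clock: 11.12
eef_pos: [476.4, -203.7, 145.8]
tool_rot: [-3.141, 0.001, 1.409]
force: [0.5, -0.1, -4.5]
width: 13.1
```

Call:
play_rows --targets '[{"slide": [-24, 0, 0], "turn": [0, 0, 0], "hand": 0}, {"slide": [-15, 0, 0], "turn": [0, 0, 0], "hand": 0}, {"slide": [-7, 0, 0], "turn": [0, 0, 0], "hand": 0}, {"slide": [0, 0, 0], "turn": [0, 0, 3], "hand": 0}, {"slide": [0, 0, 0], "turn": [0, 0, 5], "hand": 0}]'

```text
clock: 11.75
eef_pos: [470.5, -246.2, 146.0]
tool_rot: [-3.141, -0.001, 1.269]
force: [-0.4, 0.2, -3.9]
width: 13.1
```

```bash
python3 - <<'E'
from h import *
from cell import *
im,d=get_image("side");cv2.imwrite("pics/s7.png",im)
s=read_state();print(s['eef_pos'],np.degrees(s['tool_rot']),s['clock'],s['width'],s['force'],s['torque'],s['qpos'])
E
```

```text
[ 470.58933172 -246.12679252  146.15355914] [ 1.79989907e+02 -4.06213604e-02  7.25710713e+01] 11.8 12.907638327671398 [ 0.53550673  0.67096782 -4.88750128] [-0.05276588 -0.01600303  0.00245742] [ 0.91288815  0.61650772 -0.74105216  1.88627882  0.54460213  0.8513059
  1.1584945 ]
```

View pics/s7.png

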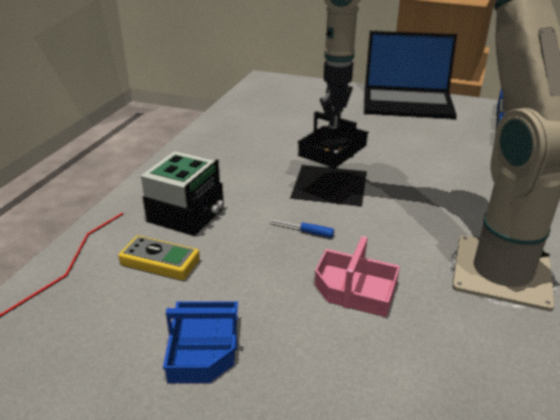

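The tote is now over the mat at (330,145). I turn it about 140° so that the cut corner faces the base and the side camera.

Call:
play_rows --targets '[{"slide": [0, 0, 0], "turn": [0, 0, 6], "hand": 0}, {"slide": [0, 0, 0], "turn": [0, 0, 8], "hand": 0}, {"slide": [0, 0, 0], "turn": [0, 0, 9], "hand": 0}, {"slide": [0, 0, 0], "turn": [0, 0, 9], "hand": 0}, {"slide": [0, 0, 0], "turn": [0, 0, 9], "hand": 0}]'

```text
clock: 12.42
eef_pos: [470.5, -246.0, 146.1]
tool_rot: [-3.141, -0.0, 0.553]
force: [0.4, 0.5, -4.0]
width: 12.7
```

Call:
play_rows --targets '[{"slide": [0, 0, 0], "turn": [0, 0, 9], "hand": 0}, {"slide": [0, 0, 0], "turn": [0, 0, 9], "hand": 0}, {"slide": [0, 0, 0], "turn": [0, 0, 9], "hand": 0}, {"slide": [0, 0, 0], "turn": [0, 0, 9], "hand": 0}, {"slide": [0, 0, 0], "turn": [0, 0, 9], "hand": 0}]'

```text
clock: 13.05
eef_pos: [470.5, -245.8, 145.9]
tool_rot: [-3.141, 0.0, -0.232]
force: [0.1, -0.2, -5.8]
width: 12.9
```

Call:
play_rows --targets '[{"slide": [0, 0, 0], "turn": [0, 0, 9], "hand": 0}, {"slide": [0, 0, 0], "turn": [0, 0, 9], "hand": 0}, {"slide": [0, 0, 0], "turn": [0, 0, 9], "hand": 0}, {"slide": [0, 0, 0], "turn": [0, 0, 9], "hand": 0}, {"slide": [0, 0, 0], "turn": [0, 0, 8], "hand": 0}]'

```text
clock: 13.68
eef_pos: [470.6, -245.6, 145.9]
tool_rot: [-3.141, 0.001, -1.0]
force: [0.6, -0.5, -4.6]
width: 13.0
```

Call:
play_rows --targets '[{"slide": [0, 0, 0], "turn": [0, 0, 6], "hand": 0}, {"slide": [0, 0, 0], "turn": [0, 0, 5], "hand": 0}, {"slide": [0, 0, 0], "turn": [0, 0, 0], "hand": 0}, {"slide": [0, 0, 0], "turn": [0, 0, 0], "hand": 0}]'

```text
clock: 14.18
eef_pos: [470.5, -246.4, 145.9]
tool_rot: [-3.141, 0.001, -1.187]
force: [0.7, -0.6, -4.9]
width: 13.0
```

```bash
python3 - <<'E'
from h import *
from cell import *
im,d=get_image("side");cv2.imwrite("pics/s8.png",cv2.resize(im[60:220,250:410],None,fx=4,fy=4,interpolation=cv2.INTER_CUBIC))
im,d=get_image("top");cv2.imwrite("pics/t8.png",im)
s=read_state();print(s['eef_pos'],np.degrees(s['tool_rot']),s['clock'],s['width'],s['force'],s['torque'],s['qpos'])
E
```

```text
[ 470.39951802 -246.79510459  145.96837756] [-1.79991981e+02  2.10122681e-02 -6.81101575e+01] 14.275 12.75706833479784 [-0.27071823 -1.1873786  -4.29851878] [ 0.01251657  0.06269453 -0.01639791] [ 0.46224643  0.52096672 -0.04640109  1.89861814  0.03436549  0.72293261
 -0.79253058]
```

View pics/s8.png

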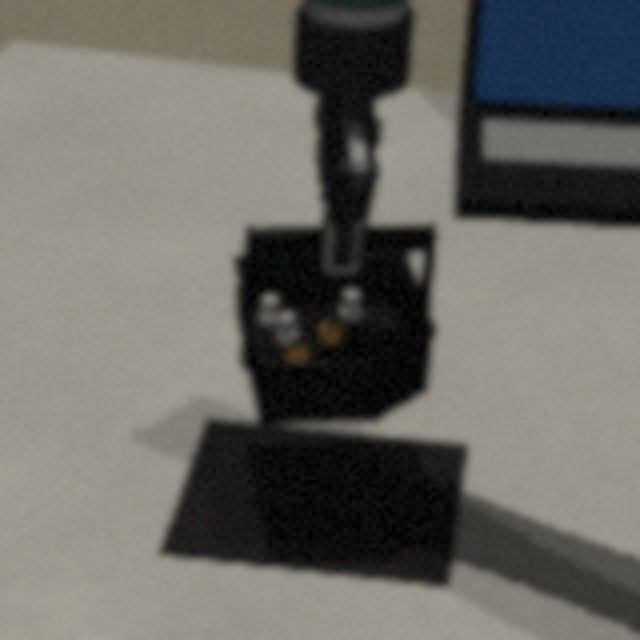

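View pics/t8.png

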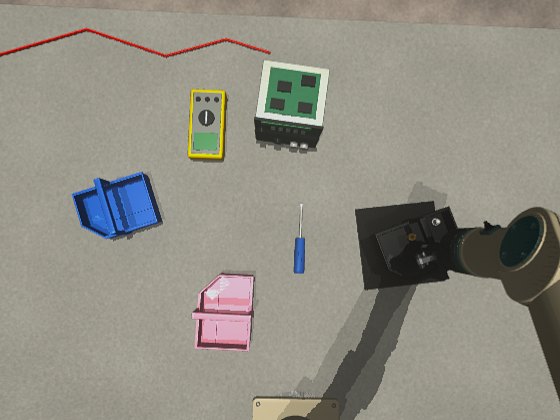

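All five parts are visible and the cut corner faces the base. I shift 45 mm outward so the corner ends near the mat's centre, then tilt slowly about the tool axis (0.67, 0.74, 0).

Call:
play_rows --targets '[{"slide": [6, -5, 0], "turn": [0, 0, 0], "hand": 0}, {"slide": [11, -10, 0], "turn": [0, 0, 0], "hand": 0}, {"slide": [11, -10, 0], "turn": [0, 0, 0], "hand": 0}, {"slide": [5, -5, 0], "turn": [0, 0, 0], "hand": 0}, {"slide": [0, 0, 0], "turn": [1, 1.1, 0], "hand": 0}]'

```text
clock: 14.9
eef_pos: [511.6, -267.1, 145.7]
tool_rot: [-3.123, -0.02, -1.19]
force: [-0.8, 0.2, -4.7]
width: 13.0
```

Call:
play_rows --targets '[{"slide": [0, 0, 0], "turn": [1.4, 1.5, 0], "hand": 0}, {"slide": [0, 0, 0], "turn": [1.4, 1.5, 0], "hand": 0}, {"slide": [0, 0, 0], "turn": [1.4, 1.5, 0], "hand": 0}, {"slide": [0, 0, 0], "turn": [1.4, 1.5, 0], "hand": 0}, {"slide": [0, 0, 0], "turn": [1.4, 1.5, 0], "hand": 0}]'

```text
clock: 15.52
eef_pos: [510.0, -266.5, 145.9]
tool_rot: [-3.001, -0.15, -1.201]
force: [-0.5, 0.0, -4.3]
width: 13.1
```

Call:
play_rows --targets '[{"slide": [0, 0, 0], "turn": [1.4, 1.5, 0], "hand": 0}, {"slide": [0, 0, 0], "turn": [1.4, 1.5, 0], "hand": 0}, {"slide": [0, 0, 0], "turn": [1.4, 1.5, 0], "hand": 0}, {"slide": [0, 0, 0], "turn": [1.4, 1.5, 0], "hand": 0}, {"slide": [0, 0, 0], "turn": [1.4, 1.5, 0], "hand": 0}]'

```text
clock: 16.15
eef_pos: [504.9, -268.1, 142.9]
tool_rot: [-2.91, -0.255, -1.222]
force: [-0.0, -1.0, -5.5]
width: 12.8
```

```bash
python3 - <<'E'
from h import *
from cell import *
im,d=get_image("side");cv2.imwrite("pics/s9.png",cv2.resize(im[60:220,250:410],None,fx=4,fy=4,interpolation=cv2.INTER_CUBIC))
im,d=get_image("top");cv2.imwrite("pics/t9.png",cv2.resize(im[170:310,340:500],None,fx=4,fy=4,interpolation=cv2.INTER_CUBIC))
s=read_state();print(s['eef_pos'],np.degrees(s['tool_rot']),s['clock'],s['width'],s['force'],s['torque'],s['qpos'])
from scipy.spatial.transform import Rotation as Ro
print(np.degrees(np.arccos(-Ro.from_euler('xyz',s['tool_rot']).as_matrix()[2,2])))
E
```

```text
[ 504.00478613 -268.1457673   142.48788441] [-166.760023    -14.52433144  -69.95211266] 16.25 12.82760456671098 [ 0.04766148  0.83620211 -4.46657876] [0.42957847 0.76161618 0.01120923] [ 0.62097821  0.46615995 -0.2613456   2.1491646   0.61393987  0.23888137
 -1.36152281]
19.55681023116521
```

View pics/s9.png

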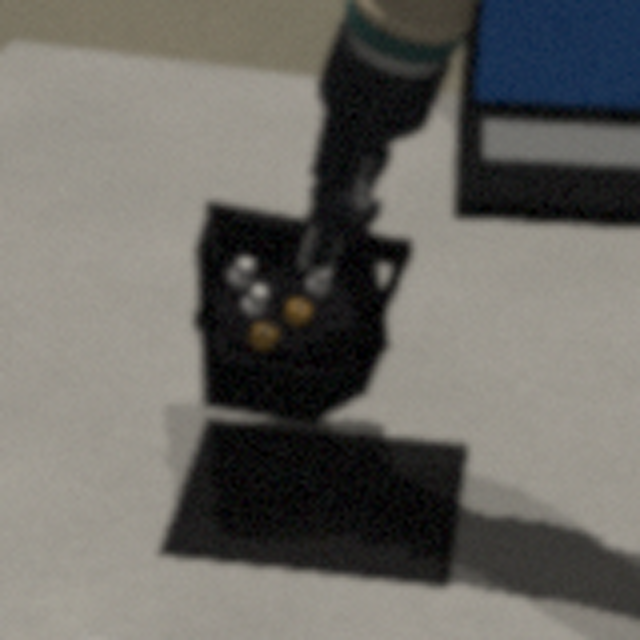

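View pics/t9.png

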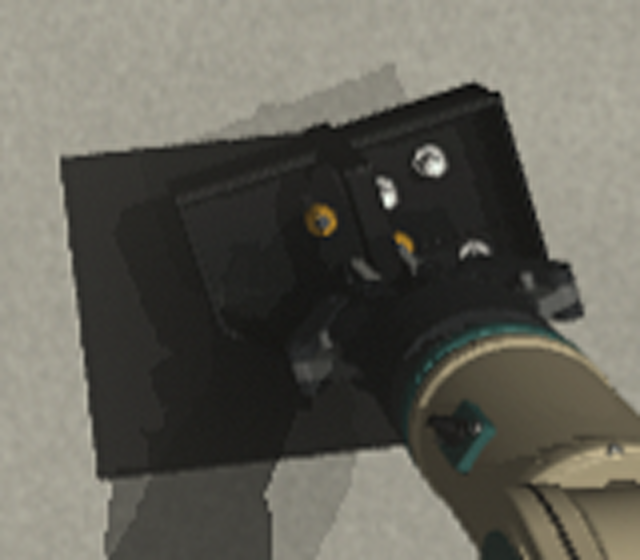

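The tilt stalled at 19.6° because joint 6 is at its lower limit (0.239 against 0.23). Raising the tool and moving it outward flattens the forearm, which frees it. I'll work out that move.

```bash
cat >> h.py <<'E'
from scipy.spatial.transform import Rotation as Ro
TIP=56.5
def tote(s):
    """tote frame from tool pose: returns R,origin"""
    R=Ro.from_euler('xyz',s['tool_rot']).as_matrix()
    T=np.column_stack([-R[:,0],R[:,1],-R[:,2]])
    bar=s['eef_pos']-TIP*R[:,2]
    return R,T,bar,bar-93*T[:,2]
def Rdes(tilt=30,yaw=-68.1,al=42):
    L=np.radians(yaw+180+al);ax=np.array([-np.sin(L),np.cos(L),0])
    return Ro.from_rotvec(np.radians(tilt)*ax)*Ro.from_euler('xyz',[np.pi,0,np.radians(yaw)])
E
python3 - <<'E'
from h import *
from cell import *
s=read_state();R,T,bar,o=tote(s)
print("R",R.round(3),"bar",bar,"low",o+T@[61,36,4], "tilt dir",np.degrees(np.arctan2(T[1,2],T[0,2])))
Lw=np.array([np.cos(np.radians(153.9)),np.sin(np.radians(153.9)),0])
print("slide",R.T@(np.array([0,0,120])-20*Lw))
print("turn",np.degrees((Ro.from_matrix(R).inv()*Rdes()).as_rotvec()))
E
```

```text
R [[ 0.332 -0.895  0.299]
 [-0.909 -0.388 -0.151]
 [ 0.251 -0.222 -0.942]] bar [ 487.12034284 -259.62445062  195.72840222] low [ 461.26338137 -231.5304379    88.58296838] tilt dir 153.2206301270806
slide [  44.05661335  -39.26454031 -106.38284963]
turn [ 7.16508154  7.60259974 -0.09724887]
```

Call:
play_rows --targets '[{"slide": [4, -3, -9], "turn": [0, 0, 0], "hand": 0}, {"slide": [7, -6, -17], "turn": [0, 0, 0], "hand": 0}, {"slide": [9, -8, -22], "turn": [0, 0, 0], "hand": 0}, {"slide": [9, -8, -22], "turn": [0, 0, 0], "hand": 0}, {"slide": [9, -8, -22], "turn": [0, 0, 0], "hand": 0}]'

```text
clock: 16.88
eef_pos: [519.5, -275.2, 247.1]
tool_rot: [-2.909, -0.251, -1.221]
force: [0.2, -1.1, -4.6]
width: 12.8
```

Call:
play_rows --targets '[{"slide": [6, -6, -14], "turn": [0, 0, 0], "hand": 0}, {"slide": [0, 0, 0], "turn": [1, 1.1, 0], "hand": 0}, {"slide": [0, 0, 0], "turn": [1.4, 1.5, 0], "hand": 0}, {"slide": [0, 0, 0], "turn": [0, 0, 0], "hand": 0}]'

```text
clock: 17.38
eef_pos: [521.7, -276.2, 262.0]
tool_rot: [-2.865, -0.296, -1.233]
force: [-0.5, 0.3, -4.4]
width: 13.0
```

```bash
python3 - <<'E'
from h import *
from cell import *
s=read_state();R,T,bar,o=tote(s)
print("bar",bar,"low",o+T@[61,36,4], "tilt",np.degrees(np.arccos(T[2,2])),np.degrees(np.arctan2(T[1,2],T[0,2])),s['qpos'],s['clock'],s['width'])
print("turn",np.degrees((Ro.from_matrix(R).inv()*Rdes()).as_rotvec()))
E
```

```text
bar [ 501.90673279 -266.39300549  313.99128522] low [ 482.02318135 -241.02518859  204.90820566] tilt 23.032605080805848 153.5378905874257 [ 0.83193635  0.30864429 -0.5165897   2.01382834  0.410999    0.48617656
 -1.15438579] 17.375 12.966937495811326
turn [ 4.77447496  5.07688117 -0.14789237]
```

Call:
play_rows --targets '[{"slide": [0, 0, 0], "turn": [1.4, 1.5, 0], "hand": 0}, {"slide": [0, 0, 0], "turn": [1.4, 1.5, 0], "hand": 0}, {"slide": [0, 0, 0], "turn": [1.4, 1.5, 0], "hand": 0}, {"slide": [0, 0, 0], "turn": [0.6, 0.6, 0], "hand": 0}, {"slide": [0, 0, 0], "turn": [0, 0, 0], "hand": 0}]'

```text
clock: 18.0
eef_pos: [523.0, -277.0, 262.6]
tool_rot: [-2.77, -0.382, -1.264]
force: [0.7, 0.8, -4.1]
width: 12.9
```

```bash
cat > look.py <<'E'
from h import *
from cell import *
import sys
k=sys.argv[1]
im,d=get_image("side");cv2.imwrite(f"pics/s{k}.png",cv2.resize(im[20:200,250:410],None,fx=4,fy=3.33,interpolation=cv2.INTER_CUBIC))
np.savez(f"s{k}.npz",im=im,d=d)
im,d=get_image("top");cv2.imwrite(f"pics/t{k}.png",cv2.resize(im[170:310,340:500],None,fx=4,fy=4,interpolation=cv2.INTER_CUBIC))
np.savez(f"t{k}.npz",im=im,d=d)
s=read_state();R,T,bar,o=tote(s)
print("bar",bar,"low",o+T@[61,36,4], "tilt",np.degrees(np.arccos(T[2,2])),np.degrees(np.arctan2(T[1,2],T[0,2])),s['qpos'],s['clock'],s['width'],s['force'],s['torque'])
print("turn",np.degrees((Ro.from_matrix(R).inv()*Rdes()).as_rotvec()))
E
python3 look.py 10
```

```text
bar [ 498.02301341 -264.59894534  311.73943862] low [ 490.6664296  -245.1866517   199.90454455] tilt 30.2251898367103 153.8476943067427 [ 0.76494268  0.26504932 -0.41511801  2.13959289  0.55283569  0.26612636
 -1.29913995] 18.1 13.099432985121942 [ 0.48311864 -0.01132225 -4.45655667] [0.51332024 1.00140772 0.0355001 ]
turn [-0.13133807 -0.18479563 -0.14326393]
```

View pics/s10.png

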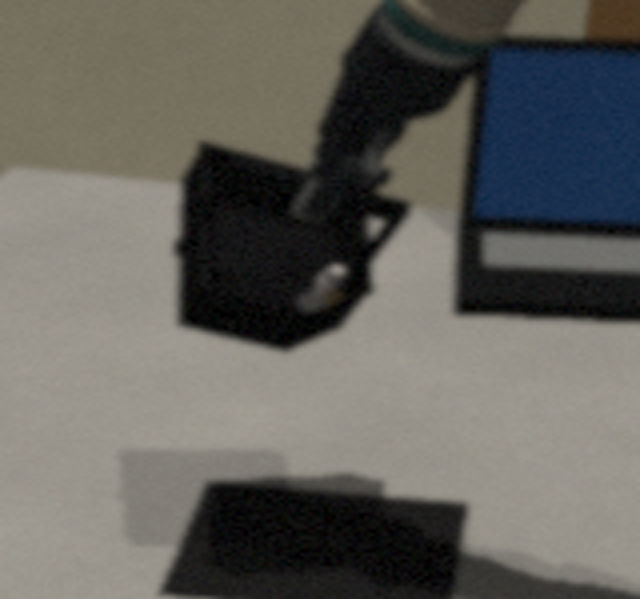

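View pics/t10.png

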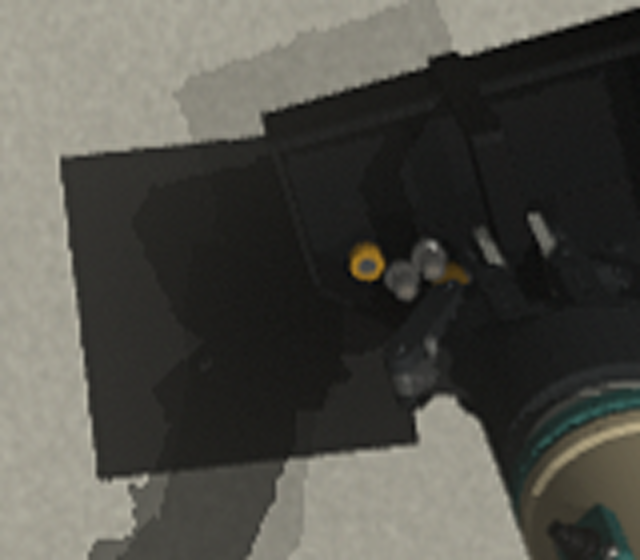

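The parts have slid toward the corner: in the top view a nut at (367,262), adapters at (402,280) and (430,258), and a nut at (453,273). One adapter is hidden. I let things settle and look again.

Call:
play_rows --targets '[{"slide": [0, 0, 0], "turn": [0, 0, 0], "hand": 0}, {"slide": [0, 0, 0], "turn": [0, 0, 0], "hand": 0}, {"slide": [0, 0, 0], "turn": [0, 0, 0], "hand": 0}, {"slide": [0, 0, 0], "turn": [0, 0, 0], "hand": 0}]'

```text
clock: 18.6
eef_pos: [523.0, -277.1, 262.7]
tool_rot: [-2.769, -0.383, -1.264]
force: [-0.9, -0.6, -4.7]
width: 12.9
```

```bash
python3 look.py 11; python3 - <<'E'
from h import *
from cell import *
s=read_state();R,T,bar,o=tote(s)
for n in("t11","s11"):
    f=np.load(n+".npz");cam="top" if n[0]=="t" else "side"
    P=cloud(cam,f["d"]);Q=(P-o)@T   # tote coords
    m=(abs(Q[...,0]-0)<70)&(abs(Q[...,1])<45)&(abs(Q[...,2]-4)<9)
    q=Q[m];A=np.c_[q[:,:2],np.ones(len(q))];c,*_=np.linalg.lstsq(A,q[:,2],rcond=None)
    print(n,m.sum(),"floor plane slopes deg",np.degrees(np.arctan(c[:2])),"z",c[2])
    im=f["im"].astype(int);hsv=cv2.cvtColor(f["im"],cv2.COLOR_BGR2HSV)
    inb=(abs(Q[...,0])<84)&(abs(Q[...,1])<62)&(Q[...,2]>2)&(Q[...,2]<40)
    for nm,mm in(("brass",(hsv[...,1]>110)&(hsv[...,2]>80)),("steel",(hsv[...,1]<60)&(hsv[...,2]>75))):
        k,l,st,ce=cv2.connectedComponentsWithStats((mm&inb).astype(np.uint8))
        for i in range(1,k):
            if st[i,4]>5:
                qq=np.median(Q[l==i],0);print(nm,st[i,4],ce[i].round(),qq.round(),"dist",np.linalg.norm(qq-[61,36,4]).round())
    cut=(150,480) 
    y0,y1,x0,x1=(190,280,380,470) if cam=="top" else (50,140,290,360)
    cv2.imwrite(f"pics/{n}z.png",cv2.resize(cv2.convertScaleAbs(f["im"][y0:y1,x0:x1],alpha=1.8),None,fx=6.5,fy=6.5,interpolation=cv2.INTER_CUBIC))
E
```

```text
bar [ 497.5444983  -264.50475275  311.5021629 ] low [ 490.18474601 -245.09573436  199.66690884] tilt 30.2233845802749 153.83330156571145 [ 0.76502466  0.26470794 -0.41486332  2.14095295  0.55418838  0.26515559
 -1.30053349] 18.7 13.136211503339954 [-0.38039243  0.12972067 -4.96807517] [ 0.5494654   1.03671778 -0.01442495]
turn [-0.12475658 -0.18829809 -0.14898979]
t11 2591 floor plane slopes deg [0.43864291 0.98217827] z 4.11641457386698
brass 43 [431. 235.] [58. 24. 14.] dist 15.0
steel 7 [448. 231.] [28. 28.  9.] dist 34.0
steel 12 [448. 237.] [32. 34. 21.] dist 34.0
steel 13 [441. 242.] [45. 41. 21.] dist 24.0
s11 722 floor plane slopes deg [0.51619433 0.0858661 ] z 4.737203080233589
steel 15 [295.  81.] [-48. -59.   7.] dist 144.0
steel 8 [330. 106.] [16. 43. 16.] dist 47.0
steel 8 [294. 112.] [ 67. -60.   4.] dist 96.0
```

View pics/t11z.png

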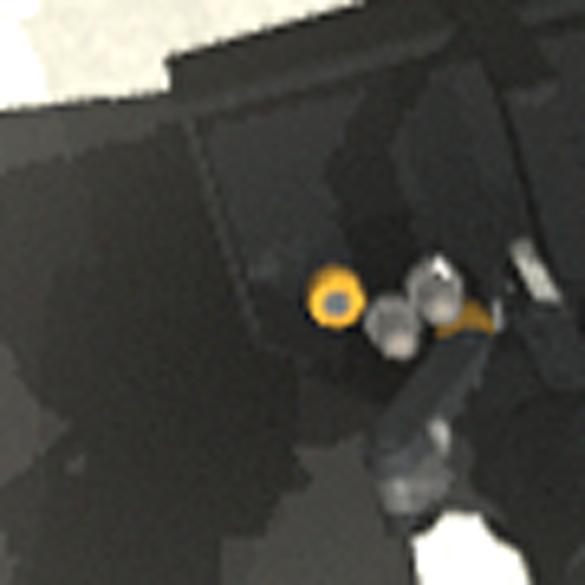

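View pics/s11z.png

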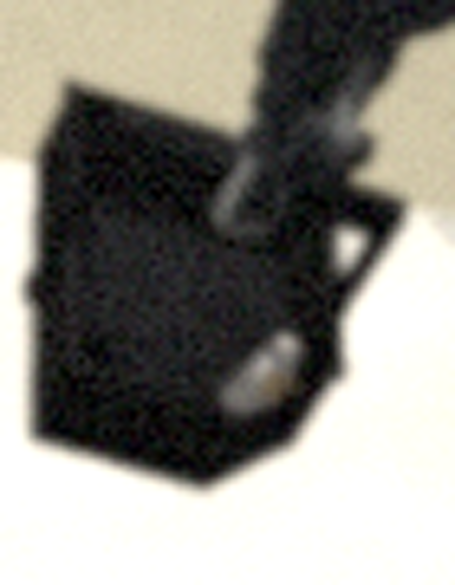

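```bash
python3 - <<'E'
from h import *
from cell import *
s=read_state();R,T,bar,o=tote(s)
f=np.load("s11.npz");P=cloud("side",f["d"]);Q=(P-o)@T
v=f["im"].max(2)
for y in range(98,116,2):
    print(y,[(x,int(v[y,x]),tuple(Q[y,x].round().astype(int))) for x in range(320,342,3)])
def ont(cam,uv,z):
    oo,d=ray(cam,uv);a=(oo-o)@T;b=d@T;return (a+b*(z-a[2])/b[2]).round(0)
# top view crop->full: x=380+u/6.5, y=190+v/6.5
for nm,u,w,z in(("nut1top",336,297,14),("ad top",400,335,22),("ad2 top",440,275,22),("nut2 vis",470,320,14),("steel edge",497,312,10),("finger?",535,270,20)):
    print(nm,ont("top",(380+u/6.5,190+w/6.5),z))
for nm,u,w,z in(("topsteel",292,345,20),("lowsteel",235,395,20),("brass",278,385,14),("mid",262,372,20)):
    print(nm,ont("side",(290+u/6.5,50+w/6.5),z))
print("walls check", ((proj("side",[o+T@[65,40,45],o+T@[85,20,45],o+T@[45,60,45],o+T@[85,-60,45]])-[290,50])*6.5).round())
E
```

```text
98 [(320, 23, (np.int64(-12), np.int64(16), np.int64(7))), (323, 19, (np.int64(-15), np.int64(24), np.int64(7))), (326, 21, (np.int64(-25), np.int64(36), np.int64(2))), (329, 18, (np.int64(-25), np.int64(44), np.int64(5))), (332, 21, (np.int64(-29), np.int64(53), np.int64(5))), (335, 14, (np.int64(-19), np.int64(57), np.int64(16))), (338, 13, (np.int64(-6), np.int64(59), np.int64(30))), (341, 26, (np.int64(6), np.int64(60), np.int64(44)))]
100 [(320, 22, (np.int64(-8), np.int64(17), np.int64(3))), (323, 23, (np.int64(-7), np.int64(24), np.int64(7))), (326, 16, (np.int64(-14), np.int64(35), np.int64(4))), (329, 16, (np.int64(-15), np.int64(43), np.int64(6))), (332, 25, (np.int64(-21), np.int64(53), np.int64(5))), (335, 20, (np.int64(-10), np.int64(56), np.int64(18))), (338, 14, (np.int64(6), np.int64(56), np.int64(34))), (341, 30, (np.int64(11), np.int64(61), np.int64(42)))]
102 [(320, 21, (np.int64(2), np.int64(16), np.int64(5))), (323, 17, (np.int64(-7), np.int64(27), np.int64(1))), (326, 18, (np.int64(-4), np.int64(34), np.int64(6))), (329, 15, (np.int64(-9), np.int64(44), np.int64
[... 2478 characters left out ...]
4(0), np.int64(39))), (323, 2, (np.int64(83), np.int64(7), np.int64(41))), (326, 22, (np.int64(86), np.int64(13), np.int64(46))), (329, 12, (np.int64(80), np.int64(24), np.int64(43))), (332, 13, (np.int64(64), np.int64(38), np.int64(32))), (335, 16, (np.int64(48), np.int64(52), np.int64(21))), (338, 124, (np.int64(-330), np.int64(238), np.int64(-313))), (341, 151, (np.int64(-327), np.int64(246), np.int64(-307)))]
nut1top [58. 26. 14.]
ad top [44. 39. 22.]
ad2 top [29. 23. 22.]
nut2 vis [24. 44. 14.]
steel edge [16. 46. 10.]
finger? [ 4. 30. 20.]
topsteel [ 5. 54. 20.]
lowsteel [45. 27. 20.]
brass [25. 50. 14.]
mid [27. 40. 20.]
walls check [[292. 398.]
 [248. 420.]
 [335. 377.]
 [ 63. 364.]]
```

The floor plane agrees with the tool pose (z about 4, slopes within 1°), so the tote is held as computed. The parts queue along the y wall. The last adapter is about 52 mm from low_corner, inside the 65 mm limit but not by much. I'll turn 12° about the tool axis, so the slope runs more along that wall, and look again.

Call:
play_rows --targets '[{"slide": [0, 0, 0], "turn": [0, 0, -3], "hand": 0}, {"slide": [0, 0, 0], "turn": [0, 0, -5], "hand": 0}, {"slide": [0, 0, 0], "turn": [0, 0, -5], "hand": 0}, {"slide": [0, 0, 0], "turn": [0, 0, 0], "hand": 0}, {"slide": [0, 0, 0], "turn": [0, 0, 0], "hand": 0}]'

```text
clock: 19.32
eef_pos: [523.0, -277.1, 262.7]
tool_rot: [-2.865, -0.455, -1.03]
force: [0.9, 0.7, -4.2]
width: 13.0
```

```bash
python3 look.py 12; python3 - <<'E'
from h import *
for n,(y0,y1,x0,x1) in dict(t12=(190,280,380,470),s12=(50,140,290,360)).items():
    f=np.load(n+".npz")
    cv2.imwrite(f"pics/{n}z.png",cv2.resize(cv2.convertScaleAbs(f["im"][y0:y1,x0:x1],alpha=1.8),None,fx=6.5,fy=6.5,interpolation=cv2.INTER_CUBIC))
E
```

```text
bar [ 497.52096561 -264.51463804  311.51569329] low [ 482.04877559 -258.85559423  198.9697624 ] tilt 30.22448883654098 153.8233807061175 [ 0.81283772  0.27068779 -0.47561462  2.13987166  0.61574546  0.27711071
 -1.13437833] 19.425 12.818559569997873 [ 0.20444873  0.85823284 -4.35369071] [0.48718201 0.95163537 0.01920613]
turn [-0.0995144  -0.2053922  12.79924283]
```

View pics/t12z.png

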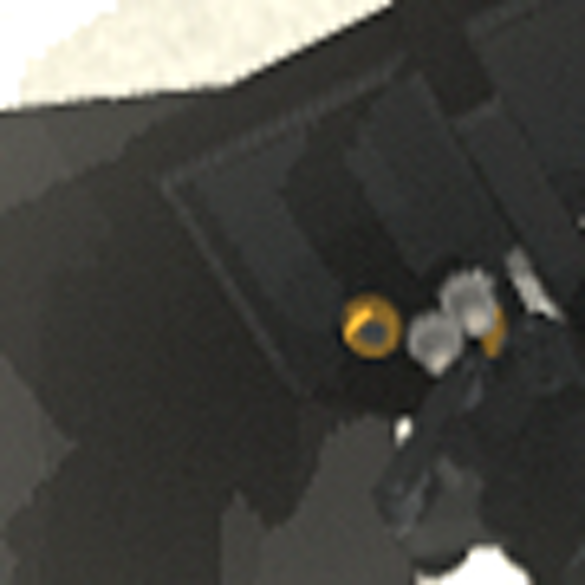

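View pics/s12z.png

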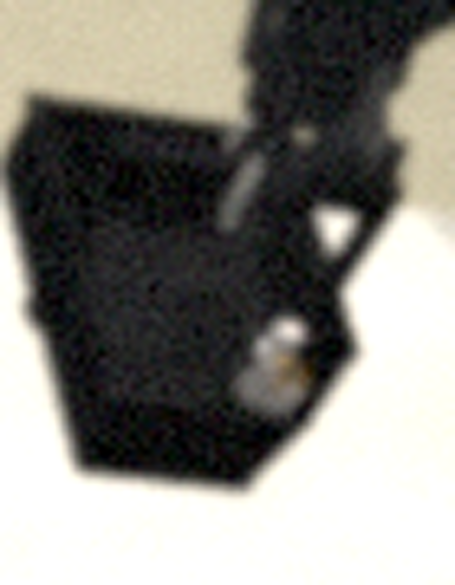

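```bash
cat > meas.py <<'E'
from h import *
from cell import *
s=read_state();R,T,bar,o=tote(s)
def ont(cam,uv,z):
    oo,d=ray(cam,uv);a=(oo-o)@T;b=d@T;return (a+b*(z-a[2])/b[2]).round(0)
L=np.array([61,36,4])
E
python3 - <<'E'
from meas import *
for nm,u,w,z in(("nut1top",372,327,14),("ad top",432,340,22),("ad2 top",468,298,22),("nut2 vis",494,328,14)):
    q=ont("top",(380+u/6.5,190+w/6.5),z);print(nm,q)
for nm,u,w,z in(("ad3 top",287,332,22),("ad3",287,332,13),("brass",290,370,14),("low",265,395,20)):
    print(nm,ont("side",(290+u/6.5,50+w/6.5),z))
for n,c in(("t12","top"),("s12","side")):
    f=np.load(n+".npz");Q=(cloud(c,f["d"])-o)@T
    lst=[(380+a/6.5,190+b/6.5) for a,b in((372,327),(432,340),(468,298),(494,328))] if c=="top" else [(290+a/6.5,50+b/6.5) for a,b in((287,332),(280,350),(290,370),(265,395),(255,385),(275,350))]
    for u,v in lst:print(c,round(u),round(v),Q[round(v),round(u)].round())
E
```

```text
nut1top [58. 26. 14.]
ad top [45. 34. 22.]
ad2 top [30. 27. 22.]
nut2 vis [29. 43. 14.]
ad3 top [12. 49. 22.]
ad3 [ 3. 56. 13.]
brass [26. 51. 14.]
low [48. 31. 20.]
top 437 240 [59. 26. 14.]
top 446 242 [46. 36. 17.]
top 452 236 [31. 28. 20.]
top 456 240 [29. 43. 13.]
side 334 101 [ 8. 52. 18.]
side 333 104 [12. 52. 10.]
side 335 107 [26. 52. 14.]
side 331 111 [36. 40.  8.]
side 329 109 [33. 33. 11.]
side 332 104 [13. 48. 11.]
```

The parts are packed against the diagonal wall and each other. The farthest adapter, at about (12,48), is about 50 mm from low_corner. I turn back 7° so the slope points mid-corner, hold, and check the whole scene.

Call:
play_rows --targets '[{"slide": [0, 0, 0], "turn": [0, 0, 3], "hand": 0}, {"slide": [0, 0, 0], "turn": [0, 0, 4], "hand": 0}, {"slide": [0, 0, 0], "turn": [0, 0, 0], "hand": 0}, {"slide": [0, 0, 0], "turn": [0, 0, 0], "hand": 0}, {"slide": [0, 0, 0], "turn": [0, 0, 0], "hand": 0}]'

```text
clock: 20.05
eef_pos: [523.1, -277.0, 262.7]
tool_rot: [-2.811, -0.419, -1.157]
force: [-0.0, -0.3, -5.1]
width: 12.8
```

Call:
play_rows --targets '[{"slide": [0, 0, 0], "turn": [0, 0, 0], "hand": 0}, {"slide": [0, 0, 0], "turn": [0, 0, 0], "hand": 0}, {"slide": [0, 0, 0], "turn": [0, 0, 0], "hand": 0}, {"slide": [0, 0, 0], "turn": [0, 0, 0], "hand": 0}, {"slide": [0, 0, 0], "turn": [0, 0, 0], "hand": 0}]'

```text
clock: 20.68
eef_pos: [523.0, -277.0, 262.7]
tool_rot: [-2.811, -0.419, -1.158]
force: [-0.3, 0.3, -4.3]
width: 12.8
```

```bash
python3 look.py 13; python3 - <<'E'
from h import *
from cell import *
f=np.load("t13.npz");g=np.load("s13.npz")
a=cv2.convertScaleAbs(f["im"][190:280,380:470],alpha=1.8);b=cv2.convertScaleAbs(g["im"][50:140,290:360],alpha=1.8)
cv2.imwrite("pics/c13.png",np.hstack([cv2.resize(x,None,fx=4.9,fy=4.9,interpolation=cv2.INTER_CUBIC) for x in(a,b)]))
cv2.imwrite("pics/t13f.png",f["im"])
t0=np.load("top0.npz")["im"]
df=cv2.absdiff(t0,f["im"]).max(2)
for nm,(y0,y1,x0,x1) in dict(radio=(55,155,245,335),mm=(85,165,185,230),sd=(200,278,285,310),pink=(268,355,188,260),blue=(165,245,65,165)).items():
    print(nm,(df[y0:y1,x0:x1]>40).sum())
print(read_state()['qd'])
E
```

```text
bar [ 497.52563501 -264.46061693  311.49587834] low [ 486.07523844 -251.21486205  199.10620624] tilt 30.222685615134978 153.834232754381 [ 0.79033484  0.26773688 -0.44701926  2.14044083  0.58709106  0.27126887
 -1.22781748] 20.775 12.700027006807098 [-0.07713629 -0.42774496 -4.34205334] [ 0.46875426  1.03840827 -0.03553064]
turn [-0.11469862 -0.19381908  5.85469232]
radio 0
mm 0
sd 0
pink 0
blue 0
[ 3.03049061e-04  1.75133533e-04  3.76250416e-04  9.17556327e-05
 -1.22207340e-03  6.39580885e-04  1.05258335e-03]
```

View pics/c13.png

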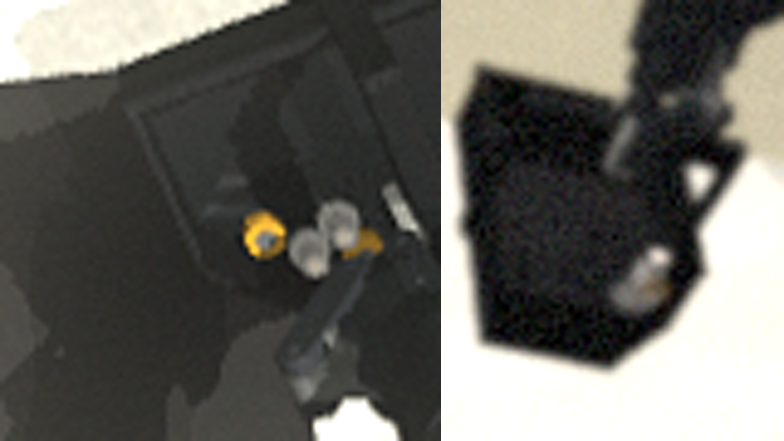

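View pics/t13f.png

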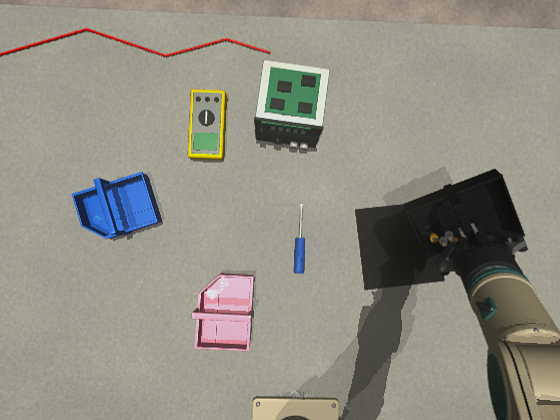

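```bash
python3 -c "
from cell import *
print(finish_job())"
```

```text
the job is handed in; nothing more can be done
None
```

I lifted the black tote by its bridge handle and carried it over the screwdriver to the mat. There I tipped it 30.2° towards the cut-off corner and handed the job in at about 20.8 s, still holding it.

**Last checks:**
- **Hold:** the arm was still, and the grip was steady at about 12.8 mm on the bar.
- **Position:** low_corner was at about (486, −251, 199) mm, near the mat's centre and well clear of the bench.
- **Parts:** all five are in the tote and packed at the diagonal wall. The farthest adapter is about 50 mm from low_corner (limit 65 mm). It shows only in the side view, because the gripper hides it from above.
- **Bystanders:** the screwdriver, multimeter, radio and the other two totes show no pixel change in the top view.

**What disagreed or failed:**
- **Tool length:** the reported TCP lies about 37.5 mm beyond the finger ends seen in the pictures, so I grasped by the pictures. A floor-plane check on the tilted tote later confirmed that offset to within about 1° and 1 mm.
- **First tilt:** it stalled at 19.6° with joint 6 near its lower limit, so I raised the tool and moved it outward before completing the tilt.
- **Extra turn:** a further 13° turn, meant to bring the last adapter closer, moved the parts hardly at all. I turned back 7° so the slope points about mid-corner.

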